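# Gather loose nuts in the pouring corner of a docked tote

### The arm

A 6-joint arm with a two-finger parallel gripper is mounted at the origin on a cart in front of the work surface, level with it; the furniture and walls round the work are solid. World frame = base frame: x ahead of the robot, y to its left, z up, the work surface at z = 0. Lengths are in m, angles in degrees, forces in N, time in s.
With the tool pointing down it reaches from about 0.4 to 0.825 m from the base axis. Payload 7 kg.
Tool frame: the origin (TCP) lies between the finger pads; the fingertips stand 11 mm ahead of it and the grasp point (between the pads) lies 8 mm behind it; z points along the fingers, y is the direction in which the jaws open and shut (so a half turn about z gives the same grasp; the last joint's range is limited). The gripper opens to 88 mm and grips with 3 to 60 N. Pads are 19 mm wide; open, the fingers measure 130 mm over their backs; the gripper's body (78 mm by 193 mm) begins 47 mm behind the grasp point.
Start: joints at [-50.816, 20.546, 0.682, 0, -70.136, -16.507], TCP at [0.26, -0.623, 0.238] pointing down, gripper open.
Joint ranges: [-176.03, 176.03], [-82.01, 121.73], [-58.28, 71.71], [-173.87, 95.51], [-174.79, -0.11], [-173.66, 173.66]. Speed limits (degrees/s): [136.94, 136.94, 172.46, 180, 180, 180].

### API

Orientations are given as [roll, pitch, yaw] about the fixed x, y, z axes, in that order (R = Rz(yaw) Ry(pitch) Rx(roll)).
In Python, from plant import r gives the robot as it stands.
- The arm moves only by the shell command python3 -m inch 'ROWS' [OPENING] [FORCE]. ROWS is JSON, a list of rows, each an object of numbers: "x", "y", "z": the shift along the tool's x, y, z as a fraction of full scale; "yaw": the turn about the tool's z as a fraction of full scale. In form: [{"x": .., "y": .., "z": .., "yaw": ..}, ...]. A call has 1 to 5 rows; each row shifts and turns the pose as measured when the row begins, along the tool's axes as they then stand; what a row does not reach is not made up. Full scale, the value 1, is 0.025 m for a shift and 4 degrees for a turn. A row lasts 1/12 s, in which the tool goes at most 41.7 mm and 7.16 degrees, less where a joint would pass 70% of its speed; a pose out of reach is approached as far as the arm can. A call with a number of a shift or a turn outside -1 to 1 is refused whole. A call with a gripper value outside its range is refused whole. OPENING is the opening, from -1 (shut) to 1 (fully open), set as the call begins (- or left out, the last holds). The fingers move at their own pace and stop on an object; FORCE is the grip in N (left out, the last holds). Time passes only in rows, so rows that do not move let the fingers close. It gives the time, the measured TCP pose, the force and the opening at its end, in the units of the state.
- r.get_state(): the state, without advancing time (a new reading comes with each control period).
- r.capture(name): name is "scene" or "top"; returns (picture, depth): 384x512x3 uint8, red, green, blue; 384x512 float32, m along the optical axis (not along the pixel's ray), 0 where there is no reading.
- r.camera_info(name): a dict with "mtx" (3x3 intrinsics, pixels), "k1" (the pictures are not rectified: a ray, as slopes to the right and down, at radius r is drawn at 1 + k1 r^2 times it, then the intrinsics apply), "pose" (4x4, takes a point from camera to world coordinates). Camera axes: x right, y down, z forward; pixel columns grow to the right and rows downward; lengths in m; the calibration is good to about 2 mm. A picture is of the moment at which its call begins. camera_info takes no time and is no camera call.
- r.close_job(): hands the job in, once; it reports no verdict.
The state is a dict: "time_s": time; "joints": joint angles; "qd": joint speeds; "joint_torque": joint torques, N m; "tcp_pos": TCP position; "eef_rot": TCP orientation; "contact_force": force on the tool from outside, world axes, zero at the start; "moment": the same for the moment, N m; "gripper_width": finger opening in m.
Only numpy, scipy, OpenCV 4.12 (cv2) and the standard library are available. Lean on these libraries where they do the work, as an engineer would, in place of code of your own. Each camera call takes 0.05 s, during which the arm holds its last target. There are 200 camera calls.

### The job

Turn the release knob beside the docked white tote clockwise until it clicks past its detent and its tongue swings off the tote's rim. Then lift the tote clear of the dock by its handle and tilt it so that all four loose nuts slide together into the cut-off corner with the pouring lip, spilling none and leaving the other things alone. Finish while still holding the tote up in the air, steady and tilted (some 20 to 40 degrees), with the nuts resting in that corner; do not put it down.

Things in the scene. Friction and masses are not known exactly. Their poses are not given: they have to be found in the camera images.
- release_knob (a joint): Knob angle about its upright axis. 0 = locked: its steel tongue lies over the tote's rim and bars lifting. Grows as it is turned clockwise seen from above, to a stop at 1.3 rad = released. A sprung detent resists with at most 0.25 N m, its top at 0.65 rad: let go before that it springs back to 0; beyond, it snaps on to about 1.3 and stays.
- knob_grip (a point): Grip point of the knob, on its axis, 90 mm above the worktop. The knob is a black bar 48 mm long, 13 mm thick, 28 mm tall (74 to 102 mm above the worktop) on a thin stem, free underneath down to 64 mm. Frame turns with it: x along the bar (grip it across y, 13 mm), y along the tongue (towards the tote when locked), z up.
- dock: Fixed aluminium dock that carries the tote: a plate 206 x 146 x 8 mm with low locating ribs (to 15 mm above the worktop), turned about the vertical. Origin under its centre on the worktop; x along its length, z up. The knob's axis stands at x = 0, y = -112 mm in this frame.
- tote: Open white tote, 194 x 134 mm over its rim, 40 mm high, inside 170 x 110, 3 mm floor; 0.3 kg. Origin: centre of its underside; x along length and handle, z up. Starts level in the dock, 8 mm above the worktop, axes parallel to the dock's. The corner at +x,+y is cut off by a 26 mm high diagonal wall with a pouring lip; the others are square. Nuts slide from 10 degrees on; 30 moves all.
- tote_handle (a point): Middle of the handle's black grip, 90 mm above the tote's underside over its centre. The grip is 90 mm long (along tote x), 14 mm thick (y), 28 mm tall (z); axes as the tote's.
- tote_corner (a point): Point on the tote's inner floor at the middle of the cut-off corner's diagonal wall (70, 40, 3 mm in the tote's frame); axes as the tote's.
- nut_1: One of four alike loose steel hexagon nuts in the tote, 20 mm across flats, 10 mm thick, 30 g; it starts flat on the tote's floor, away from the cut-off corner. Origin: centre of its underside.
- nut_2: One of four alike loose steel hexagon nuts in the tote, 20 mm across flats, 10 mm thick, 30 g; it starts flat on the tote's floor, away from the cut-off corner. Origin: centre of its underside.
- nut_3: One of four alike loose steel hexagon nuts in the tote, 20 mm across flats, 10 mm thick, 30 g; it starts flat on the tote's floor, away from the cut-off corner. Origin: centre of its underside.
- nut_4: One of four alike loose steel hexagon nuts in the tote, 20 mm across flats, 10 mm thick, 30 g; it starts flat on the tote's floor, away from the cut-off corner. Origin: centre of its underside.
- tape: Bystander, not to be disturbed: a roll of pale tape lying flat, 54 mm across, 13 mm high.
- amber: Bystander, not to be disturbed: an amber bottle with a black cap, 33 mm across, 92 mm high.
- marker: Bystander, not to be disturbed: a black marker lying down, 140 mm long.
- stapler: Bystander, not to be disturbed: a small black stapler, 120 mm long.
Mind the look-alikes: they are no part of the job. Leave any purple look-alike of the tote alone.

How it is judged:
By the outcome, as a careful person would: the job done as asked, in the order asked, and still so for the second after the job is handed in, while the arm keeps its last pose, push and grip.
It also fails if it takes over 48 s, if anything falls off the work surface, if the arm or the gripper's body presses on something with over 40 N, if the wrist force passes 120 N, or if a joint passes its speed limit or range.

## Working session

There is one attempt and no reset: what is moved stays moved. The work goes in short steps, Python scripts to look and compute and a shell command to move; the robot and the scene stay as the last step left them, time stands still between calls to the robot, and variables do not carry over. Pictures are saved under pics/ and viewed, about 8 in all and at most 12, crops included, and the job is handed in when it is done.

```bash
ls; mkdir -p pics
cat > h.py <<'E'
from plant import r
import numpy as np, cv2
def cap(n,f=None):
    p,d=r.capture(n)
    if f: cv2.imwrite('pics/'+f,p[:,:,::-1])
    return p,d
def ray(n,u,v):
    c=r.camera_info(n);K=np.array(c['mtx']);k=c['k1'];T=np.array(c['pose'])
    s=np.array([(u-K[0,2])/K[0,0],(v-K[1,2])/K[1,1]]);t=s.copy()
    for _ in range(20): t=s/(1+k*(t@t))
    return T[:3,3],T[:3,:3]@np.array([t[0],t[1],1])
def onplane(n,u,v,z):
    o,d=ray(n,u,v);return o+d*(z-o[2])/d[2]
def atdepth(n,u,v,dep):
    o,d=ray(n,u,v);return o+d*dep
E
python3 - <<'E'
from h import *
a,da=cap('scene','s0.png');b,db=cap('top','t0.png')
np.savez('c0.npz',a=a,da=da,b=b,db=db)
cv2.imwrite('pics/both0.png',cv2.resize(np.hstack([a,b])[:,:,::-1],(800,300)))
for n in('scene','top'):print(r.camera_info(n))
print(r.get_state())
E
```

```text
pics
{'mtx': array([[356.9790736 ,   0.        , 251.84000537],
       [  0.        , 356.9790736 , 187.31434575],
       [  0.        ,   0.        ,   1.        ]]), 'k1': -0.055919761060420445, 'pose': array([[-0.7135443 , -0.37447242,  0.59213591, -0.09562207],
       [-0.7002861 ,  0.35550831, -0.61904218,  0.84013174],
       [ 0.02130499, -0.85637857, -0.51590876,  0.64812671],
       [ 0.        ,  0.        ,  0.        ,  1.        ]])}
{'mtx': array([[424.74126012,   0.        , 249.7281763 ],
       [  0.        , 424.74126012, 185.47493543],
       [  0.        ,   0.        ,   1.        ]]), 'k1': -0.12330017431651477, 'pose': array([[-6.72830116e-04, -9.83241841e-01,  1.82304769e-01,
         2.47595529e-01],
       [-9.99965141e-01,  2.17877448e-03,  8.06043404e-03,
         1.52479312e-01],
       [-8.32255699e-03, -1.82292991e-01, -9.83209032e-01,
         1.74251663e+00],
       [ 0.00000000e+00,  0.00000000e+00,  0.00000000e+00,
         1.00000000e+00]])}
{'time_s': 0.1, 'joints': array([-5.08138963e+01,  2.05863293e+01,  6.40388677e-01, -1.85881886e-02,
       -7.01338184e+01, -1.65074982e+01]), 'qd': array([-0.07591259, -0.01115262,  0.14001288,  0.05991254, -0.01274575,
       -0.08793864]), 'joint_torque': array([-1.30785924e-03, -5.84163344e+01,  2.93750417e+01,  7.01565877e+00,
        1.01567965e-02, -6.07042148e-05]), 'tcp_pos': array([ 0.26009318, -0.62244367,  0.23673535]), 'eef_rot': array([ 1.79918563e+02, -5.91008398e-03, -1.57327719e+02]), 'contact_force': array([1.29164717, 0.66003613, 0.42063617]), 'moment': array([-0.01698122, -0.01013416, -0.01533813]), 'gripper_width': 0.08744033820315524}
```

View pics/t0.png

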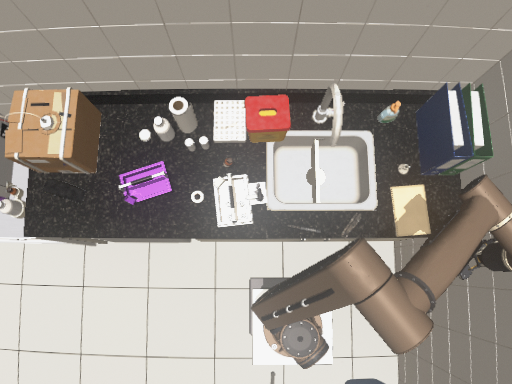

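View pics/s0.png

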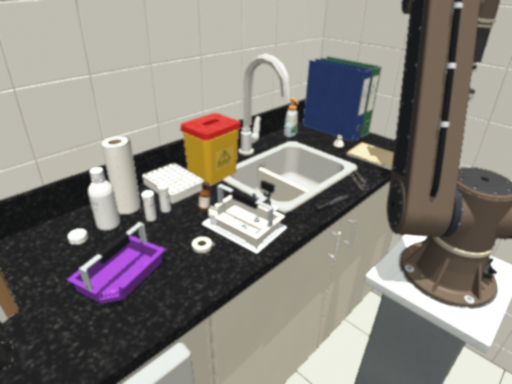

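The white docked tote is at top (233,200) and scene (245,218). The black knob is to its right at top (258,193). The purple look-alike is at top (146,183). I'll confirm with an enlarged crop.

Run:
```python
from h import *
c=np.load('c0.npz');a,b=c['a'],c['b']
x=cv2.resize(b[165:235,200:280],None,fx=5,fy=5,interpolation=cv2.INTER_CUBIC)
y=cv2.resize(a[170:260,185:300],None,fx=3.6,fy=3.6,interpolation=cv2.INTER_CUBIC)
im=np.zeros((360,820,3),np.uint8);im[:350,:400]=x;im[:y.shape[0],405:405+y.shape[1]]=y[:, :415]
cv2.imwrite('pics/crop0.png',im[:,:800,::-1])
db=c['db'];np.set_printoptions(precision=3,suppress=True,linewidth=200)
for u,v in[(233,200),(258,193),(258,200),(224,210),(195,197)]:print(u,v,db[v,u],atdepth('top',u,v,db[v,u]))
```

```text
233 200 1.6622914 [0.495 0.231 0.098]
258 193 1.6646199 [0.522 0.134 0.1  ]
258 200 1.7313335 [0.505 0.133 0.029]
224 210 1.7440825 [0.467 0.272 0.01 ]
195 197 1.7635769 [0.522 0.395 0.002]
```

View pics/crop0.png

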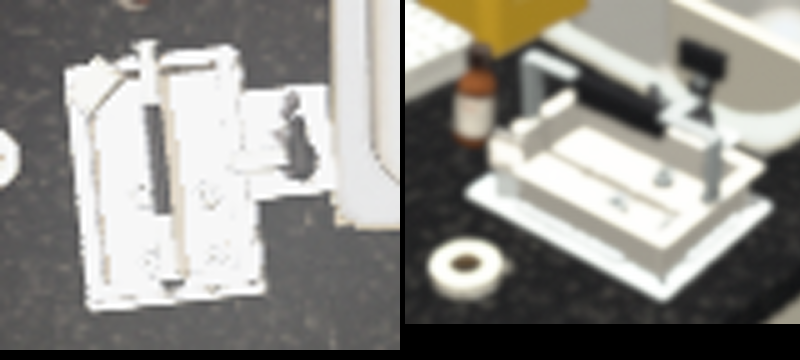

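Run:
```python
from h import *
np.set_printoptions(precision=4,suppress=True,linewidth=200)
c=np.load('c0.npz')
for n,im,d,box in(('top',c['b'],c['db'],(205,275,170,232)),('scene',c['a'],c['da'],(190,300,175,250))):
    u0,u1,v0,v1=box
    P=[];
    for v in range(v0,v1):
        for u in range(u0,u1):
            if d[v,u]>0:
                p=atdepth(n,u,v,d[v,u]);P.append([*p,int(im[v,u].max()),u,v])
    P=np.array(P)
    for name,m in(('handle',(P[:,3]<110)&(P[:,2]>.09)&(P[:,1]>.17)&(P[:,1]<.28)),('knob',(P[:,3]<110)&(P[:,2]>.08)&(P[:,2]<.115)&(P[:,1]<.17)&(P[:,1]>.08)),('rib',(P[:,2]>.09)&(P[:,1]>.17)&(P[:,1]<.28)&(P[:,0]<.62))):
        Q=P[m]
        if len(Q)<4: print(n,name,len(Q));continue
        r_=cv2.fitLine(Q[:,:2].astype(np.float32),cv2.DIST_HUBER,0,.01,.01).ravel()
        s=(Q[:,:2]-r_[2:])@r_[:2]
        print(n,name,len(Q),'mean',Q[:,:3].mean(0),'z',np.percentile(Q[:,2],[5,95]),'ang',np.degrees(np.arctan2(r_[1],r_[0])),'mid',r_[2:]+r_[:2]*(s.min()+s.max())/2,'len',np.ptp(s),'px',Q[:,4:].mean(0))
```

```text
Traceback (most recent call last):
  File "h.py", line 15, in atdepth
    o,d=ray(n,u,v);return o+d*dep
        ~~~^^^^^^^
  File "h.py", line 8, in ray
    c=r.camera_info(n);K=np.array(c['mtx']);k=c['k1'];T=np.array(c['pose'])
ValueError: time passes only in moves, steps and waits
```

```bash
python3 - <<'E'
s=open('h.py').read()
s=s.replace("def ray(","_C={n:r.camera_info(n) for n in('scene','top')}\ndef ray(").replace("c=r.camera_info(n)","c=_C[n]")
open('h.py','w').write(s)
E
cat > m.py <<'E'
from h import *
np.set_printoptions(precision=4,suppress=True,linewidth=200)
def meas(c):
  for n,im,d,box in(('top',c['b'],c['db'],(205,275,170,232)),('scene',c['a'],c['da'],(190,300,175,250))):
    u0,u1,v0,v1=box
    P=np.array([[*atdepth(n,u,v,d[v,u]),int(im[v,u].max()),u,v] for v in range(v0,v1) for u in range(u0,u1) if d[v,u]>0])
    for name,m in(('handle',(P[:,3]<110)&(P[:,2]>.09)&(P[:,1]>.17)&(P[:,1]<.28)),('knob',(P[:,3]<110)&(P[:,2]>.08)&(P[:,2]<.115)&(P[:,1]<.17)&(P[:,1]>.08)),('rib',(P[:,2]>.09)&(P[:,1]>.17)&(P[:,1]<.28)&(P[:,0]<.62))):
        Q=P[m]
        if len(Q)<4: print(n,name,len(Q));continue
        r_=cv2.fitLine(Q[:,:2].astype(np.float32),cv2.DIST_HUBER,0,.01,.01).ravel()
        s=(Q[:,:2]-r_[2:])@r_[:2]
        print(n,name,len(Q),'mean',Q[:,:3].mean(0),'z',np.percentile(Q[:,2],[5,95]),'ang',np.degrees(np.arctan2(r_[1],r_[0])),'mid',r_[2:]+r_[:2]*(s.min()+s.max())/2,'len',np.ptp(s),'px',Q[:,4:].mean(0))
E
python3 -c "
from m import *
meas(np.load('c0.npz'))
b=np.load('c0.npz')['b'];v=(b[165:235,200:280].max(2)<95)
# floor-level corners of dock by plane casting (z=.008): crop px/5+offset
for u,v in((214,177.5),(247,175),(217.5,227),(253,224)):print(onplane('top',u,v,.03))
"
```

```text
top handle 10 mean [0.5253 0.2362 0.1114] z [0.1013 0.1172] ang 5.0354156 mid [0.5364 0.2371] len 0.12623777417841844 px [231.7 191.8]
top knob 10 mean [0.5177 0.1261 0.0997] z [0.0912 0.1045] ang 2.8216245 mid [0.5171 0.1261] len 0.04103210974797446 px [259.9 194.1]
top rib 175 mean [0.5056 0.2396 0.1108] z [0.1033 0.1183] ang 6.191862 mid [0.5067 0.2397] len 0.19127404918015273 px [230.8    196.8629]
scene handle 234 mean [0.512  0.2472 0.103 ] z [0.091  0.1121] ang 5.9941783 mid [0.5622 0.2531] len 0.20283809400099567 px [241.4872 197.5171]
scene knob 104 mean [0.5158 0.1343 0.0928] z [0.0812 0.1018] ang 8.079394 mid [0.5178 0.1355] len 0.04579671332820123 px [267.0288 185.8942]
scene rib 394 mean [0.5    0.2446 0.1041] z [0.092  0.1116] ang 7.2194796 mid [0.5062 0.2466] len 0.19127810206175577 px [245.2843 198.5787]
[0.5989 0.3138 0.03  ]
[0.609  0.1777 0.03  ]
[0.3949 0.2968 0.03  ]
[0.4069 0.1534 0.03  ]
```

```bash
python3 -m inch '[{"z":-1,"y":1},{"y":1},{"y":1},{"y":1},{"y":1}]'
python3 - <<'E'
from m import *
c=np.load('c0.npz');d=c['db'];H=[]
P=np.array([[*atdepth('top',u,v,d[v,u]),u,v] for v in range(90,240,1) for u in range(110,350,1) if d[v,u]>0])
for x0 in np.arange(.35,.85,.05):
    print('x%.2f'%x0,['%.2f'%P[(P[:,0]>=x0)&(P[:,0]<x0+.05)&(P[:,1]>=y)&(P[:,1]<y+.05),2].max(initial=0) for y in np.arange(.6,-.2,-.05)])
E
```

```text
x0.35 ['0.01', '0.01', '0.01', '0.01', '0.01', '0.01', '0.01', '0.01', '0.01', '0.01', '0.01', '0.01', '0.02', '0.03', '0.03', '0.02']
x0.40 ['0.01', '0.01', '0.01', '0.01', '0.01', '0.01', '0.01', '0.06', '0.12', '0.06', '0.01', '0.01', '0.02', '0.02', '0.01', '0.01']
x0.45 ['0.05', '0.01', '0.01', '0.01', '0.01', '0.01', '0.05', '0.06', '0.12', '0.06', '0.10', '0.01', '0.02', '0.01', '0.01', '0.01']
x0.50 ['0.05', '0.05', '0.05', '0.05', '0.02', '0.02', '0.06', '0.11', '0.12', '0.06', '0.11', '0.01', '0.00', '0.00', '0.00', '0.00']
x0.55 ['0.11', '0.11', '0.11', '0.05', '0.01', '0.01', '0.05', '0.12', '0.12', '0.06', '0.05', '0.02', '0.00', '0.00', '0.00', '0.00']
x0.60 ['0.05', '0.05', '0.11', '0.01', '0.02', '0.01', '0.01', '0.11', '0.11', '0.05', '0.01', '0.02', '0.00', '0.00', '0.00', '0.00']
x0.65 ['0.02', '0.05', '0.05', '0.01', '0.01', '0.01', '0.01', '0.10', '0.10', '0.01', '0.01', '0.01', '0.00', '0.00', '0.00', '0.38']
x0.70 ['0.01', '0.01', '0.01', '0.01', '0.10', '0.11', '0.10', '0.01', '0.01', '0.21', '0.21', '0.21', '0.20', '0.00', '0.00', '0.41']
x0.75 ['0.03', '0.13', '0.19', '0.14', '0.23', '0.10', '0.09', '0.04', '0.04', '0.21', '0.21', '0.22', '0.22', '0.01', '0.02', '0.42']
x0.80 ['0.03', '0.02', '0.19', '0.24', '0.23', '0.23', '0.04', '0.05', '0.04', '0.21', '0.22', '0.21', '0.22', '0.02', '0.01', '0.41']validation failed for argument at $[0]...
```

```bash
python3 -m inch '[{"x":0,"y":1,"z":-1,"yaw":0},{"x":0,"y":1,"z":0,"yaw":0},{"x":0,"y":1,"z":0,"yaw":0},{"x":0,"y":1,"z":0,"yaw":0},{"x":0,"y":1,"z":0,"yaw":0}]'; python3 -c "
from plant import r;print(r.get_state()['joints'])"
```

```text
time_s: 0.52
tcp_pos: [0.2108, -0.5052, 0.2565]
eef_rot: [179.4, -0.2, -157.4]
contact_force: [0.9, 0.3, 0.6]
gripper_width: 0.0877
[-4.68832460e+01  8.21952228e+00 -1.33538428e+01 -6.63098980e-02
 -6.90809338e+01 -2.05088582e+01]
```

```bash
python3 -m inch '[{"x":0,"y":1,"z":0,"yaw":0},{"x":0,"y":1,"z":0,"yaw":0},{"x":0,"y":1,"z":0,"yaw":0},{"x":0,"y":1,"z":0,"yaw":0},{"x":0,"y":1,"z":0,"yaw":0}]';python3 -m inch '[{"x":0,"y":1,"z":0,"yaw":0},{"x":0,"y":1,"z":0,"yaw":0},{"x":0,"y":1,"z":0,"yaw":0}]'; python3 -c "
from plant import r;print(r.get_state()['joints'])"
```

```text
time_s: 0.93
tcp_pos: [0.159, -0.3832, 0.2557]
eef_rot: [179.1, -0.2, -157.5]
contact_force: [0.9, 1.0, 0.3]
gripper_width: 0.0876
time_s: 1.18
tcp_pos: [0.1276, -0.3102, 0.2555]
eef_rot: [179.0, -0.2, -157.6]
contact_force: [0.7, 2.0, 0.6]
gripper_width: 0.0873
[-33.23258971 -14.72561942 -34.52438681  -0.37031623 -71.14855182
 -34.19929204]
```

```bash
python3 -m inch '[{"x":0,"y":1,"z":0,"yaw":0},{"x":0,"y":1,"z":0,"yaw":0},{"x":0,"y":1,"z":0,"yaw":0},{"x":0,"y":1,"z":0,"yaw":0}]'; python3 -c "
from plant import r;print(r.get_state()['joints'])"
```

```text
time_s: 1.52
tcp_pos: [0.0851, -0.2142, 0.2553]
eef_rot: [178.9, -0.3, -157.9]
contact_force: [1.5, 2.2, 0.2]
gripper_width: 0.0873
[-14.03926359 -31.50080317 -42.3233244   -0.73647405 -80.11606394
 -53.71967592]
```

```bash
for i in 1 2 3; do python3 -m inch '[{"x":0,"y":-0.8,"z":-1,"yaw":0},{"x":0,"y":-0.8,"z":-1,"yaw":0},{"x":0,"y":-0.8,"z":-1,"yaw":0},{"x":0,"y":-0.8,"z":-1,"yaw":0},{"x":0,"y":-0.8,"z":-1,"yaw":0}]'; done; python3 -c "
from plant import r;print(r.get_state()['joints'])"
```

```text
time_s: 1.93
tcp_pos: [0.1276, -0.2909, 0.3842]
eef_rot: [-179.5, 1.7, -153.7]
contact_force: [0.7, 0.1, 0.6]
gripper_width: 0.0876
time_s: 2.35
tcp_pos: [0.1683, -0.3843, 0.5158]
eef_rot: [-179.4, 1.8, -153.6]
contact_force: [0.1, -0.5, 0.5]
gripper_width: 0.0877
time_s: 2.77
tcp_pos: [0.2089, -0.4784, 0.6463]
eef_rot: [-179.5, 1.8, -153.6]
contact_force: [1.3, -0.3, 1.1]
gripper_width: 0.0878
[ -46.05675185    7.01663381   35.70470029   -1.78704347 -117.67973079
  -18.44436899]
```

```bash
for i in 1 2; do python3 -m inch '[{"x":0,"y":-0.5,"z":-1,"yaw":0},{"x":0,"y":-0.5,"z":-1,"yaw":0},{"x":0,"y":-0.5,"z":-1,"yaw":0},{"x":0,"y":-0.5,"z":-1,"yaw":0},{"x":0,"y":-0.5,"z":-1,"yaw":0}]';  python3 -c "
from plant import r;print(r.get_state()['joints'])"; done
```

```text
time_s: 3.18
tcp_pos: [0.2281, -0.5239, 0.7318]
eef_rot: [179.7, 0.9, -153.8]
contact_force: [5.7, -3.1, -5.4]
gripper_width: 0.0878
[ -47.54715664   22.47655293   71.02127983   -1.50515691 -138.56542025
  -17.38871086]
time_s: 3.6
tcp_pos: [0.2301, -0.5216, 0.7549]
eef_rot: [-175.9, -0.3, -153.9]
contact_force: [0.5, 0.8, -0.0]
gripper_width: 0.0875
[ -45.4993184    21.34188198   71.70973995    2.24208301 -136.52932957
  -16.69374904]
```

```bash
cat > st.py <<'E'
from h import *
from scipy.spatial.transform import Rotation as R
np.set_printoptions(precision=3,suppress=True,linewidth=200)
s=r.get_state();M=R.from_euler('xyz',s['eef_rot'],degrees=True).as_matrix()
z=M[:,2];az=np.arctan2(s['tcp_pos'][1],s['tcp_pos'][0])
print('t',s['time_s'],'q',s['joints'],'p',s['tcp_pos'],'rpy',s['eef_rot'])
print('tilt',np.degrees(np.arccos(-z[2])),'zdir radial',z[0]*np.cos(az)+z[1]*np.sin(az),'tang',-z[0]*np.sin(az)+z[1]*np.cos(az),'F',s['contact_force'],'w',s['gripper_width'])
E
python3 st.py
python3 -m inch '[{"x":0,"y":0,"z":-1,"yaw":0},{"x":0,"y":0,"z":-1,"yaw":0},{"x":0,"y":0,"z":-1,"yaw":0},{"x":0,"y":0,"z":-1,"yaw":0},{"x":0,"y":0,"z":-1,"yaw":0}]' >/dev/null;python3 st.py
python3 -m inch '[{"x":0,"y":-1,"z":0,"yaw":0},{"x":0,"y":-1,"z":0,"yaw":0},{"x":0,"y":-1,"z":0,"yaw":0},{"x":0,"y":-1,"z":0,"yaw":0},{"x":0,"y":-1,"z":0,"yaw":0}]'>/dev/null;python3 st.py
```

```text
t 3.6 q [ -45.499   21.342   71.71     2.242 -136.529  -16.694] p [ 0.23  -0.522  0.755] rpy [-175.892   -0.262 -153.881]
tilt 4.116040010358835 zdir radial 0.07175757768844458 tang -0.0016556784695681698 F [ 0.493  0.789 -0.019] w 0.08747163143539731
t 4.0167 q [ -40.889   16.118   71.708    6.182 -138.227  -18.172] p [ 0.204 -0.464  0.808] rpy [-171.773   -0.979 -154.009]
tilt 8.284815697682326 zdir radial 0.14365038094899488 tang -0.011297615773217591 F [ 0.214 -0.476 -0.847] w 0.08744242501559578
t 4.4333 q [ -43.61    20.051   71.703    7.154 -130.494  -15.19 ] p [ 0.239 -0.539  0.784] rpy [-167.873   -1.32  -154.12 ]
tilt 12.19796035964362 zdir radial 0.21073039354607184 tang -0.015367697086359738 F [-0.771 -0.619  0.986] w 0.08777181527829175
```

```bash
for i in 1 2 3 4; do python3 -m inch '[{"x":0,"y":0.57,"z":1,"yaw":0},{"x":0,"y":0.57,"z":1,"yaw":0},{"x":0,"y":0.57,"z":1,"yaw":0},{"x":0,"y":0.57,"z":1,"yaw":0},{"x":0,"y":0.57,"z":1,"yaw":0}]' >/dev/null; done; python3 st.py
```

```text
t 6.1 q [-34.463 -12.071 -42.709   9.785 -48.895 -34.956] p [ 0.162 -0.397  0.221] rpy [-166.94    -1.173 -153.786]
tilt 13.1121860606619 zdir radial 0.22682365314995678 tang -0.003973489999933952 F [ 0.96   0.221 -0.614] w 0.0871261994247421
```

```bash
python3 -m inch '[{"x":0,"y":1,"z":0.3,"yaw":0},{"x":0,"y":1,"z":0.3,"yaw":0},{"x":0,"y":1,"z":0.2,"yaw":0},{"x":0,"y":1,"z":-0.1,"yaw":0},{"x":0,"y":1,"z":-0.2,"yaw":0}]' >/dev/null;  python3 st.py;  python3 -m inch '[{"x":0,"y":1,"z":-0.2,"yaw":0},{"x":0,"y":1,"z":-0.2,"yaw":0},{"x":0,"y":1,"z":-0.2,"yaw":0},{"x":0,"y":1,"z":-0.2,"yaw":0}]' >/dev/null;  python3 st.py
```

```text
t 6.5167 q [-15.192 -29.088 -58.295  12.636 -54.228 -55.555] p [ 0.106 -0.29   0.177] rpy [-167.573   -1.371 -154.079]
tilt 12.50090034672216 zdir radial 0.21645186704873282 tang -0.001156281180575383 F [-36.453  27.023 -44.552] w 0.08787018901807452
t 6.85 q [  9.123 -46.384 -58.183  10.805 -75.466 -75.455] p [ 0.084 -0.245  0.194] rpy [-169.134   -0.236 -153.886]
tilt 10.868830896591522 zdir radial 0.18756826939460275 tang 0.019325638331456424 F [-0.584  0.231 -0.054] w 0.08782716591567054
```

```bash
python3 -m inch '[{"x":0,"y":-0.8,"z":0.3,"yaw":0},{"x":0,"y":-1,"z":0.5,"yaw":0},{"x":0,"y":-1,"z":0.5,"yaw":0},{"x":0,"y":-0.8,"z":0.6,"yaw":0},{"x":0,"y":0,"z":0.6,"yaw":0}]' >/dev/null;  python3 st.py
```

```text
t 7.2667 q [-22.649 -21.921 -55.666   8.922 -45.888 -44.455] p [ 0.138 -0.307  0.166] rpy [-167.652    1.666 -151.288]
tilt 12.458433063964886 zdir radial 0.21091220149730336 tang 0.045343420757438024 F [0.011 0.631 0.365] w 0.0878929928751702
```

```bash
python3 -m inch '[{"x":0,"y":0.1,"z":0.6,"yaw":0},{"x":0,"y":0.3,"z":0.3,"yaw":0},{"x":0,"y":0.5,"z":0,"yaw":0},{"x":0,"y":0.6,"z":-0.1,"yaw":0},{"x":0,"y":0.6,"z":-0.1,"yaw":0}]' >/dev/null;  python3 st.py
```

```text
t 7.6833 q [-19.147 -25.793 -58.193   7.395 -48.633 -46.965] p [ 0.116 -0.279  0.152] rpy [-169.47     2.085 -151.464]
tilt 10.732185247975682 zdir radial 0.17806655020060913 tang 0.054494539864341066 F [-0.392 -0.212  0.313] w 0.0872164259082959
```

```bash
python3 -m inch '[{"x":0,"y":0.9,"z":0.2,"yaw":0},{"x":0,"y":0.9,"z":0.2,"yaw":0},{"x":0,"y":0.9,"z":0.2,"yaw":0},{"x":0,"y":0.9,"z":0.2,"yaw":0},{"x":0,"y":0.9,"z":0.2,"yaw":0}]' >/dev/null;  python3 st.py
```

```text
t 8.1 q [-10.686 -40.206 -58.189   2.487 -64.341 -51.168] p [ 0.064 -0.222  0.16 ] rpy [-173.338    4.466 -150.667]
tilt 8.014715086227065 zdir radial 0.09534936771407915 tang 0.10172759970985674 F [-1.102 -0.025  0.035] w 0.08752549403024014
```

```bash
for i in 1 2; do python3 -m inch '[{"x":-1,"y":-0.16,"z":0.1,"yaw":0},{"x":-1,"y":-0.16,"z":0.1,"yaw":0},{"x":-1,"y":-0.16,"z":0.1,"yaw":0},{"x":-1,"y":-0.16,"z":0.1,"yaw":0},{"x":-1,"y":-0.16,"z":0.1,"yaw":0}]' >/dev/null;python3 st.py; done
```

```text
t 8.5167 q [ 15.114 -36.437 -57.684   5.443 -61.352 -78.405] p [ 0.182 -0.18   0.169] rpy [-173.527    6.109 -150.643]
tilt 8.891625250184054 zdir radial 0.1375198459695528 tang 0.07056155740354204 F [-0.014 -0.731  0.204] w 0.08736744720238529
t 8.9333 q [ 19.229 -20.799 -52.022   6.537 -50.864 -83.041] p [ 0.305 -0.13   0.178] rpy [-173.469    6.972 -149.636]
tilt 9.54185034459085 zdir radial 0.16322834559648008 tang 0.028905489262444878 F [-0.458  0.305  0.197] w 0.08734387169590316
```

```bash
python3 -m inch '[{"x":0,"y":0,"z":0.9,"yaw":0},{"x":0,"y":0,"z":0.9,"yaw":0},{"x":0.2,"y":0.2,"z":0.4,"yaw":0},{"x":0.3,"y":0.3,"z":0.2,"yaw":0},{"x":0.4,"y":0.4,"z":0,"yaw":0}]' >/dev/null;python3 st.py; python3 -m inch '[{"x":0.7,"y":0.65,"z":0.1,"yaw":0},{"x":0.7,"y":0.65,"z":0.1,"yaw":0},{"x":0.7,"y":0.65,"z":0.1,"yaw":0},{"x":0.7,"y":0.65,"z":0.1,"yaw":0},{"x":0.7,"y":0.65,"z":0.1,"yaw":0}]' >/dev/null;python3 st.py
```

```text
t 9.35 q [ 20.461 -17.824 -58.179   6.615 -41.583 -84.394] p [ 0.297 -0.122  0.126] rpy [-174.174    7.31  -148.92 ]
tilt 9.337763252088411 zdir radial 0.15694472093542128 tang 0.04116776765975553 F [ 0.666 -0.059  0.01 ] w 0.08768544156478385
t 9.7667 q [ 24.285 -32.592 -58.163   0.706 -57.595 -83.126] p [ 0.207 -0.121  0.143] rpy [-178.542    6.706 -148.412]
tilt 6.861933263128366 zdir radial 0.07737521406870343 tang 0.09103782616696113 F [ 0.238 -0.608 -0.007] w 0.08744796337073135
```

```bash
python3 -m inch '[{"x":-1,"y":0.33,"z":0,"yaw":0},{"x":-1,"y":0.33,"z":0,"yaw":0},{"x":-1,"y":0.33,"z":0,"yaw":0},{"x":-1,"y":0.33,"z":0,"yaw":0},{"x":-1,"y":0.33,"z":0,"yaw":0}]' >/dev/null; python3 -m inch '[{"x":-0.5,"y":0.95,"z":0,"yaw":0},{"x":-0.5,"y":0.95,"z":0,"yaw":0},{"x":-0.4,"y":0.95,"z":0,"yaw":0},{"x":-0.35,"y":0.95,"z":0,"yaw":0},{"x":-0.35,"y":0.95,"z":0,"yaw":0}]' >/dev/null;python3 st.py; python3 -m inch '[{"x":-0.35,"y":0.95,"z":0,"yaw":0},{"x":-0.35,"y":0.95,"z":0,"yaw":0},{"x":-0.35,"y":0.95,"z":0,"yaw":0},{"x":-0.35,"y":0.95,"z":0,"yaw":0},{"x":-0.35,"y":0.95,"z":0,"yaw":0}]' >/dev/null;python3 st.py
```

```text
t 10.6 q [  75.776  -28.534  -55.61     7.433  -57.408 -138.263] p [0.266 0.111 0.175] rpy [-179.539    8.469 -148.747]
tilt 8.480947935701886 zdir radial 0.14682702329080238 tang 0.01386842424682519 F [ 1.032 -0.017 -0.917] w 0.08790509393470626
t 11.0167 q [  90.677  -20.299  -51.2      9.105  -54.437 -153.713] p [0.234 0.239 0.188] rpy [ 179.588    8.914 -148.067]
tilt 8.923719030947183 zdir radial 0.1522373189899543 tang -0.02976265719609829 F [ 0.077 -0.532 -0.099] w 0.08735020685494116
```

```bash
python3 -m inch '[{"x":0,"y":0,"z":0.7,"yaw":-1},{"x":0,"y":0,"z":0.7,"yaw":-1},{"x":0,"y":0,"z":0.7,"yaw":-1},{"x":0,"y":0,"z":0.5,"yaw":-1},{"x":0,"y":0,"z":0.2,"yaw":-1}]' >/dev/null;python3 st.py
```

```text
t 11.4333 q [  88.923  -13.677  -57.6     11.065  -40.328 -133.537] p [0.239 0.253 0.126] rpy [-177.779    9.232 -126.348]
tilt 9.493241083102868 zdir radial 0.1638492449758553 tang -0.018861190755332574 F [0.665 0.183 0.742] w 0.08756583451059752
```

```bash
python3 -m inch '[{"x":0.5,"y":-0.05,"z":0.1,"yaw":0},{"x":0.9,"y":-0.1,"z":0.2,"yaw":0},{"x":0.9,"y":-0.1,"z":0.2,"yaw":0},{"x":0.9,"y":-0.1,"z":0.2,"yaw":0},{"x":0.9,"y":-0.1,"z":0.2,"yaw":0}]' >/dev/null;python3 st.py
```

```text
t 11.85 q [  90.061  -23.153  -58.192    4.496  -50.486 -129.206] p [0.213 0.181 0.133] rpy [-179.917    5.727 -126.415]
tilt 5.72717946995907 zdir radial 0.09745525394921062 tang 0.021467875975103287 F [0.046 0.225 0.994] w 0.08755072650349396
```

```bash
python3 -m inch '[{"x":-0.8,"y":0.75,"z":0.1,"yaw":0},{"x":-0.8,"y":0.75,"z":0.2,"yaw":0},{"x":-0.8,"y":0.75,"z":0.4,"yaw":0},{"x":-0.6,"y":0.6,"z":0.4,"yaw":0},{"x":0.2,"y":-0.1,"z":0.3,"yaw":0}]' >/dev/null;python3 st.py;  python3 -m inch '[{"x":0.5,"y":-0.35,"z":0.1,"yaw":0},{"x":0.8,"y":-0.55,"z":0.15,"yaw":0},{"x":0.8,"y":-0.55,"z":0.15,"yaw":0},{"x":0.8,"y":-0.55,"z":0.15,"yaw":0},{"x":0.8,"y":-0.55,"z":0.15,"yaw":0}]' >/dev/null;python3 st.py
```

```text
t 12.2667 q [  93.297  -10.975  -54.989    5.335  -39.975 -134.202] p [0.197 0.282 0.116] rpy [ 178.649    6.891 -127.076]
tilt 7.021720965742247 zdir radial 0.12075406560661925 tang 0.019037991121527133 F [-0.384  0.793  0.558] w 0.08731298250142379
t 12.6833 q [  85.487  -19.795  -58.276    0.167  -45.729 -122.473] p [0.207 0.181 0.112] rpy [ 176.994    4.953 -127.005]
tilt 5.791556041753382 zdir radial 0.07352864339867293 tang 0.06911078963009468 F [ 0.605 -0.292  0.715] w 0.08722937508140333
```

```bash
for i in 1 2; do python3 -m inch '[{"x":-0.35,"y":0.9,"z":-0.15,"yaw":-1},{"x":-0.35,"y":0.9,"z":-0.15,"yaw":-1},{"x":-0.35,"y":0.9,"z":-0.15,"yaw":-1},{"x":-0.35,"y":0.9,"z":-0.1,"yaw":-1},{"x":-0.35,"y":0.9,"z":0,"yaw":-1}]' >/dev/null; python3 st.py;done
```

```text
t 13.1 q [ 107.64   -21.396  -56.186    2.744  -49.421 -127.634] p [0.134 0.256 0.137] rpy [ 178.267    5.935 -108.403]
tilt 6.182240085810848 zdir radial 0.09725225910535724 tang 0.046253556465569994 F [0.575 0.556 0.875] w 0.08792544875401553
t 13.5167 q [ 128.774  -20.37   -53.034    4.917  -52.141 -129.349] p [0.028 0.31  0.162] rpy [179.977   6.563 -87.734]
tilt 6.562622613878734 zdir radial 0.11325850617748094 tang 0.01531362436037007 F [0.926 0.59  0.413] w 0.08779580703455121
```

```bash
python3 -m inch '[{"x":-0.2,"y":0.9,"z":0.2,"yaw":-1},{"x":-0.2,"y":0.9,"z":0.2,"yaw":-1},{"x":-0.2,"y":0.9,"z":0.3,"yaw":-1},{"x":-0.2,"y":0.9,"z":0.3,"yaw":-1},{"x":-0.1,"y":0.5,"z":0.3,"yaw":-1}]' >/dev/null; python3 st.py; python3 -m inch '[{"x":0.4,"y":0.15,"z":0.4,"yaw":0},{"x":0.8,"y":0.3,"z":0.2,"yaw":0},{"x":0.9,"y":0.35,"z":0.2,"yaw":0},{"x":0.9,"y":0.35,"z":0.2,"yaw":0}]' >/dev/null; python3 st.py
```

```text
t 13.9333 q [ 148.394  -16.628  -56.016    7.458  -46.308 -130.385] p [-0.079  0.312  0.136] rpy [-178.227    6.819  -66.932]
tilt 7.0445769198892645 zdir radial 0.12202939686907811 tang -0.012238016116436733 F [-0.091 -0.058  0.695] w 0.08729711446927402
t 14.2667 q [ 160.795  -24.519  -58.275    4.396  -53.568 -140.211] p [-0.082  0.255  0.135] rpy [-179.654    4.469  -66.874]
tilt 4.482407164190338 zdir radial 0.07814481324246782 tang 0.0011301910529923354 F [0.543 0.324 0.613] w 0.08760117407222946
```

```bash
python3 -m inch '[{"x":1,"y":0.05,"z":0.25,"yaw":0},{"x":1,"y":0.05,"z":0.25,"yaw":0},{"x":1,"y":0.05,"z":0.25,"yaw":0}]' >/dev/null; python3 st.py
```

```text
t 14.5167 q [ 172.946  -36.734  -58.265    1.073  -66.967 -150.47 ] p [-0.057  0.207  0.147] rpy [179.188   1.607 -67.128]
tilt 1.800799809452103 zdir radial 0.02600683284451975 tang 0.017639646764062024 F [-0.308 -0.664  0.907] w 0.08748298009113331
```

```bash
python3 -m inch '[{"x":-0.9,"y":-0.5,"z":-0.5,"yaw":0},{"x":-0.9,"y":-0.9,"z":-0.6,"yaw":0},{"x":-0.7,"y":-1,"z":-0.6,"yaw":0},{"x":-0.6,"y":-1,"z":-0.6,"yaw":0},{"x":-0.5,"y":-1,"z":-0.6,"yaw":-1}]' >/dev/null; python3 st.py;  python3 -m inch '[{"x":-0.2,"y":-1,"z":-0.5,"yaw":-1},{"x":-0.1,"y":-1,"z":-0.5,"yaw":-1},{"x":0,"y":-1,"z":-0.3,"yaw":-1},{"x":0.2,"y":-1,"z":0,"yaw":-1},{"x":0.3,"y":-1,"z":0,"yaw":-1}]' >/dev/null; python3 st.py
```

```text
t 14.9333 q [ 133.956  -23.183  -44.982   -2.371  -63.699 -103.157] p [-0.024  0.282  0.207] rpy [176.829   3.862 -60.275]
tilt 4.995386078884994 zdir radial 0.03784445317099826 tang 0.0784215766482866 F [-1.52   1.28   0.653] w 0.08765748909021778
t 15.35 q [103.491 -12.971 -33.723  -5.067 -65.769 -51.633] p [0.083 0.344 0.24 ] rpy [178.386   5.605 -40.161]
tilt 5.8315044148230575 zdir radial 0.018400889089401067 tang 0.09992318289328618 F [-0.7    0.33  -0.205] w 0.08758521185371956
```

```bash
python3 -m inch '[{"x":0.9,"y":-0.4,"z":0,"yaw":-0.9},{"x":0.9,"y":-0.3,"z":0,"yaw":-0.9},{"x":0.9,"y":-0.2,"z":0,"yaw":-0.9},{"x":0.9,"y":-0.2,"z":0,"yaw":-0.9},{"x":0.9,"y":-0.1,"z":0,"yaw":-0.9}]' >/dev/null; python3 st.py;  python3 -m inch '[{"x":0.9,"y":0,"z":0,"yaw":-0.9},{"x":0.9,"y":0.1,"z":0,"yaw":-0.9},{"x":0.9,"y":0.2,"z":0,"yaw":-0.9},{"x":0.9,"y":0.4,"z":0,"yaw":-0.9},{"x":0.9,"y":0.4,"z":0,"yaw":-0.9}]' >/dev/null; python3 st.py
```

```text
t 15.7667 q [ 81.838 -10.747 -32.422  -6.542 -66.637 -10.678] p [0.196 0.297 0.233] rpy [-179.597    6.261  -21.326]
tilt 6.273597884487286 zdir radial -0.01602033130381425 tang 0.10809557813187662 F [0.087 0.335 0.047] w 0.08789839268745586
t 16.1833 q [ 61.073  -6.762 -29.898  -7.288 -67.184  29.268] p [0.296 0.231 0.227] rpy [-177.137    6.079   -2.355]
tilt 6.717002263924507 zdir radial -0.04836369483359708 tang 0.10649821462395212 F [ 0.414  0.528 -0.322] w 0.0874922881006093
```

```bash
python3 -m inch '[{"x":0.3,"y":1,"z":-1,"yaw":-0.5},{"x":0.3,"y":1,"z":-1,"yaw":-0.5},{"x":0.3,"y":1,"z":-1,"yaw":-0.5},{"x":0.3,"y":1,"z":-1,"yaw":-0.5},{"x":0.3,"y":1,"z":-1,"yaw":0}]' >/dev/null; for i in 1 2 3; do python3 -m inch '[{"x":0.3,"y":1,"z":-1,"yaw":0},{"x":0.3,"y":1,"z":-1,"yaw":0},{"x":0.3,"y":1,"z":-1,"yaw":0},{"x":0.3,"y":1,"z":-1,"yaw":0},{"x":0.3,"y":1,"z":-1,"yaw":0}]' >/dev/null; done; python3 st.py
```

```text
t 17.85 q [ -14.466   23.16    69.966   -3.813 -142.958  107.909] p [ 0.463 -0.302  0.717] rpy [-175.631    4.981    6.553]
tilt 6.622286824109401 zdir radial -0.11527415931839244 tang 0.0033745554408961542 F [ 1.668 -0.076  2.805] w 0.08774457759804148
```

```bash
python3 -m inch '[{"x":0.4,"y":0.3,"z":-0.3,"yaw":0},{"x":0.7,"y":0.6,"z":0,"yaw":0},{"x":0.77,"y":0.64,"z":0,"yaw":0},{"x":0.77,"y":0.64,"z":0,"yaw":0},{"x":0.77,"y":0.64,"z":0,"yaw":0}]' >/dev/null; python3 st.py;python3 -m inch '[{"x":0.77,"y":0.64,"z":0,"yaw":0},{"x":0.77,"y":0.64,"z":0,"yaw":0},{"x":0.77,"y":0.64,"z":0,"yaw":0}]' >/dev/null; python3 st.py
```

```text
t 18.2667 q [ -16.422   28.412   71.57    -1.786 -138.135  111.458] p [ 0.52  -0.345  0.675] rpy [-176.966    4.14     6.424]
tilt 5.130991115387645 zdir radial -0.08924645842117766 tang -0.005773924734060534 F [0.433 0.467 0.038] w 0.0873979360926279
t 18.5167 q [ -17.237   31.401   71.564   -0.702 -133.463  113.318] p [ 0.563 -0.372  0.643] rpy [-178.2      2.815    6.594]
tilt 3.340921224768661 zdir radial -0.05778629751393369 tang -0.0075469849235013375 F [0.475 0.339 0.588] w 0.08744341578487815
```

```bash
python3 -m inch '[{"x":0.77,"y":0.64,"z":-0.2,"yaw":0},{"x":0.77,"y":0.64,"z":-0.2,"yaw":0},{"x":0.77,"y":0.64,"z":-0.2,"yaw":0},{"x":0.77,"y":0.64,"z":-0.2,"yaw":0},{"x":0.4,"y":0.3,"z":-0.2,"yaw":0}]' >/dev/null; python3 st.py
```

```text
t 18.9333 q [ -17.599   34.588   71.492    0.97  -126.905  115.146] p [ 0.618 -0.402  0.608] rpy [179.296   0.326   6.963]
tilt 0.7756531824647752 zdir radial 0.0035432605550297417 tang -0.013065354240206712 F [ 0.432  0.632 -0.914] w 0.08751102937633086
```

```bash
for i in 1 2; do python3 -m inch '[{"x":-0.3,"y":-1,"z":0.3,"yaw":0},{"x":-0.3,"y":-1,"z":0.3,"yaw":0},{"x":-0.3,"y":-1,"z":0.3,"yaw":0},{"x":-0.3,"y":-1,"z":0.3,"yaw":0},{"x":-0.3,"y":-1,"z":0.3,"yaw":0}]' >/dev/null; done; python3 st.py;  for i in 1 2; do python3 -m inch '[{"x":0,"y":-0.9,"z":1,"yaw":0},{"x":0,"y":-0.9,"z":1,"yaw":0},{"x":0,"y":-0.9,"z":1,"yaw":0},{"x":0,"y":-0.9,"z":1,"yaw":0},{"x":0,"y":-0.9,"z":1,"yaw":0}]' >/dev/null; done; python3 st.py
```

```text
t 19.7667 q [   4.431    3.829   15.155    0.502 -101.092   92.787] p [ 0.509 -0.156  0.525] rpy [179.497  -0.21    7.121]
tilt 0.5450185354053925 zdir radial 0.006934863999813372 tang -0.006510766140208846 F [ 1.606 -0.062  1.046] w 0.08780790461618633
t 20.6 q [ 33.982  -1.658 -21.336   1.243 -67.79   63.102] p [0.473 0.079 0.281] rpy [-179.901   -2.783    7.526]
tilt 2.784605180253891 zdir radial 0.048581346770912595 tang 7.091068684652105e-05 F [-0.206  0.711 -0.014] w 0.08761632898299199
```

```bash
python3 -m inch '[{"x":0.4,"y":-0.4,"z":0.8,"yaw":0},{"x":0.4,"y":-0.4,"z":0.8,"yaw":0},{"x":0.4,"y":-0.4,"z":0.8,"yaw":0},{"x":0.4,"y":-0.4,"z":0.8,"yaw":0},{"x":0.2,"y":-0.1,"z":0.2,"yaw":0.2}]' 0 >/dev/null; python3 st.py; python3 -c "
from h import *
a,da=cap('scene');b,db=cap('top')
np.savez('c1.npz',a=a,da=da,b=b,db=db)
x=cv2.resize(b[150:235,200:300],None,fx=3.9,fy=3.9,interpolation=cv2.INTER_CUBIC)
y=cv2.resize(a[130:250,200:310],None,fx=3.6,fy=3.6,interpolation=cv2.INTER_CUBIC)
im=np.zeros((432,790,3),np.uint8);im[:x.shape[0],:390]=x;im[:432,394:394+396]=y
cv2.imwrite('pics/c1.png',im[:,:,::-1])"
```

```text
t 21.0167 q [ 36.835   6.515 -24.069   1.309 -56.253  59.638] p [0.511 0.135 0.198] rpy [-179.376   -3.293    7.152]
tilt 3.3515497124661833 zdir radial 0.058375257936545855 tang 0.003187613504064303 F [-0.735 -0.211  0.356] w 0.05970010513512938
```

View pics/c1.png

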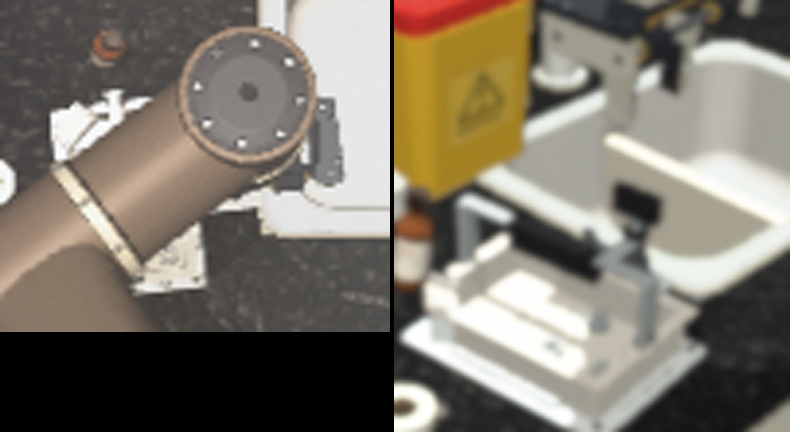

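```bash
python3 -m inch '[{"x":0,"y":0.15,"z":0.9,"yaw":0.1},{"x":0,"y":0.1,"z":0.9,"yaw":0},{"x":0,"y":0.05,"z":0.9,"yaw":0},{"x":0,"y":0,"z":0.9,"yaw":0},{"x":0,"y":0,"z":0.5,"yaw":0}]' 0 >/dev/null; python3 st.py
```

```text
t 21.5333 q [ 35.639  12.432 -30.693   1.75  -42.349  59.919] p [0.523 0.13  0.108] rpy [-178.843   -4.545    6.759]
tilt 4.689412976937627 zdir radial 0.08112472512393153 tang 0.010126832855236564 F [-0.68  -0.012  0.783] w 0.04404864818964085
```

```bash
python3 -m inch '[{"x":-0.2,"y":0.05,"z":0.5,"yaw":0},{"x":-0.15,"y":0.05,"z":0.4,"yaw":0},{"x":0,"y":0,"z":0,"yaw":0}]' >/dev/null; python3 st.py; python3 -m inch '[{"x":0,"y":0,"z":0,"yaw":0},{"x":0,"y":0,"z":0,"yaw":0},{"x":0,"y":0,"z":0,"yaw":0},{"x":0,"y":0,"z":0,"yaw":0}]' -1 20 >/dev/null; python3 st.py
```

```text
t 21.7833 q [ 35.739  13.288 -33.207   1.928 -38.744  59.558] p [0.516 0.126 0.087] rpy [-178.738   -4.763    6.698]
tilt 4.927354902853535 zdir radial 0.08508786574659835 tang 0.011730051887182638 F [-0.212  0.476 -0.05 ] w 0.04391053740632297
t 22.1167 q [ 35.684  12.761 -32.951   1.988 -39.036  59.592] p [0.519 0.127 0.093] rpy [-178.546   -5.216    6.696]
tilt 5.414137942089945 zdir radial 0.09329802551769217 tang 0.014076572679251814 F [-0.172 -0.175  0.467] w 0.022805794732549962
```

```bash
python3 -m inch '[{"x":-0.05,"y":0,"z":0.4,"yaw":0},{"x":-0.05,"y":0,"z":0.2,"yaw":0},{"x":0,"y":0,"z":0.1,"yaw":0}]' >/dev/null; python3 st.py
```

```text
t 22.3667 q [ 35.865  13.741 -33.843   2.257 -36.436  59.3  ] p [0.522 0.13  0.081] rpy [-178.264   -5.899    6.821]
tilt 6.148702060842142 zdir radial 0.10572255754624046 tang 0.017179297595718367 F [-12.114  -7.667  27.903] w 0.013346494624339018
```

```bash
python3 -m inch '[{"x":0,"y":0,"z":-0.1,"yaw":1},{"x":0,"y":0,"z":-0.05,"yaw":1},{"x":0,"y":0,"z":0,"yaw":1},{"x":0,"y":0,"z":0,"yaw":1},{"x":0,"y":0,"z":0,"yaw":1}]' - 30 >/dev/null; python3 st.py;python3 -m inch '[{"x":0,"y":0,"z":0,"yaw":1},{"x":0,"y":0,"z":0,"yaw":1},{"x":0,"y":0,"z":0,"yaw":1},{"x":0,"y":0,"z":0,"yaw":1},{"x":0,"y":0,"z":0,"yaw":1}]' >/dev/null; python3 st.py
```

```text
t 22.7833 q [ 35.923  13.659 -33.834   2.355 -36.701  38.661] p [0.521 0.13  0.082] rpy [-176.473   -4.853  -13.749]
tilt 5.996577618353532 zdir radial 0.10336572579891896 tang 0.015143015147600938 F [-2.403  1.148  4.618] w 0.013793519112975864
t 23.2 q [ 36.017  13.68  -33.883   2.574 -36.773  17.686] p [0.521 0.13  0.082] rpy [-175.155   -3.365  -34.453]
tilt 5.896401789014701 zdir radial 0.10199483770801114 tang 0.01226866251974771 F [-0.457  0.98   5.242] w 0.014138133783763655
```

```bash
python3 -m inch '[{"x":0,"y":0,"z":0,"yaw":1},{"x":0,"y":0,"z":0,"yaw":1},{"x":0,"y":0,"z":0,"yaw":1},{"x":0,"y":0,"z":0,"yaw":1},{"x":0,"y":0,"z":0,"yaw":1}]' >/dev/null; python3 -m inch '[{"x":0,"y":0,"z":0,"yaw":1},{"x":0,"y":0,"z":0,"yaw":0.6},{"x":0,"y":0,"z":0,"yaw":0}]'; python3 st.py; python3 -m inch '[{"x":0,"y":0,"z":0,"yaw":0},{"x":0,"y":0,"z":0,"yaw":0},{"x":0,"y":0,"z":0,"yaw":0}]' 0; python3 st.py
```

```text
time_s: 23.87
tcp_pos: [0.5212, 0.1296, 0.0818]
eef_rot: [-174.3, -0.9, -62.1]
contact_force: [0.1, -0.7, 5.2]
gripper_width: 0.0145
t 23.8667 q [ 36.111  13.74  -33.89    2.823 -36.907 -10.384] p [0.521 0.13  0.082] rpy [-174.319   -0.894  -62.14 ]
tilt 5.750876385041171 zdir radial 0.09982595800013441 tang 0.008687664884784691 F [ 0.128 -0.732  5.172] w 0.014452178605539219
time_s: 24.12
tcp_pos: [0.5213, 0.1299, 0.0813]
eef_rot: [-174.3, -0.9, -61.9]
contact_force: [-0.0, 1.0, -0.6]
gripper_width: 0.029
t 24.1167 q [ 36.12   13.791 -33.916   2.807 -36.793 -10.166] p [0.521 0.13  0.081] rpy [-174.287   -0.896  -61.924]
tilt 5.782091811705619 zdir radial 0.10033081274015854 tang 0.009129656859582863 F [-0.005  0.967 -0.614] w 0.028985522539164168
```

```bash
python3 -m inch '[{"x":0,"y":0,"z":-0.8,"yaw":0},{"x":0,"y":0,"z":-1,"yaw":0},{"x":0,"y":0,"z":-1,"yaw":1},{"x":0,"y":0,"z":-1,"yaw":1},{"x":0,"y":0,"z":-1,"yaw":1}]' 0.5 >/dev/null; for i in 1 ; do python3 -m inch '[{"x":0,"y":0,"z":0,"yaw":1},{"x":0,"y":0,"z":0,"yaw":1},{"x":0,"y":0,"z":0,"yaw":1},{"x":0,"y":0,"z":0,"yaw":1},{"x":0,"y":0,"z":0,"yaw":1}]' >/dev/null; done;  for i in 1 2; do python3 -m inch '[{"x":-0.35,"y":0.27,"z":0,"yaw":1},{"x":-0.35,"y":0.27,"z":0,"yaw":1},{"x":-0.35,"y":0.27,"z":0,"yaw":1},{"x":-0.35,"y":0.27,"z":0,"yaw":1},{"x":-0.35,"y":0.27,"z":0,"yaw":1}]' >/dev/null; done; python3 st.py; python3 -c "
from m import *
b,db=cap('top');a,da=cap('scene');np.savez('c2.npz',a=a,da=da,b=b,db=db)
y=cv2.resize(a[130:260,185:315],None,fx=4,fy=4,interpolation=cv2.INTER_CUBIC)
cv2.imwrite('pics/c2.png',y[:,:,::-1])
"
```

```text
t 25.7833 q [ 48.902   5.291 -25.685   3.301 -54.029 -97.174] p [0.48  0.233 0.203] rpy [-177.801    5.263 -136.348]
tilt 5.702760053323848 zdir radial 0.09899837567543592 tang -0.00855909635859671 F [ 0.543  0.383 -0.517] w 0.06572139734066612
```

View pics/c2.png

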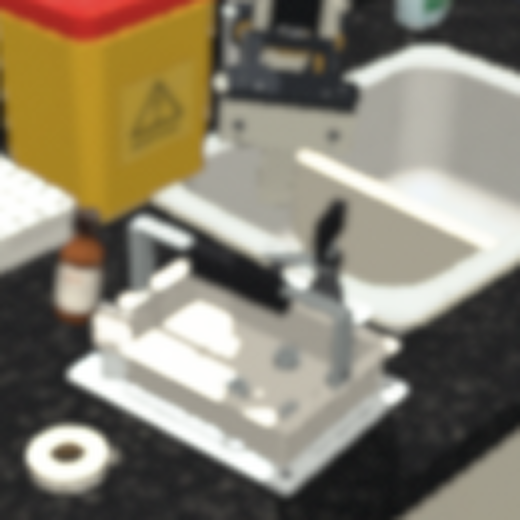

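```bash
python3 -m inch '[{"x":-0.13,"y":0,"z":0,"yaw":1},{"x":-0.13,"y":0,"z":0,"yaw":1},{"x":-0.13,"y":0,"z":0,"yaw":1},{"x":-0.13,"y":0,"z":0.4,"yaw":1},{"x":-0.13,"y":0,"z":0.5,"yaw":1}]' >/dev/null; python3 -m inch '[{"x":0,"y":0,"z":0.5,"yaw":1},{"x":0,"y":0,"z":0.5,"yaw":1},{"x":0,"y":0,"z":0.5,"yaw":1},{"x":0,"y":0,"z":0.3,"yaw":1},{"x":0,"y":0,"z":0,"yaw":0}]' >/dev/null;python3 st.py
```

```text
t 26.7167 q [  47.79    11.47   -28.596    3.547  -44.878 -132.598] p [0.499 0.242 0.134] rpy [ 178.613    5.518 -172.471]
tilt 5.689398013448114 zdir radial 0.09887255723937008 tang -0.007217288221696393 F [-0.559  0.385 -0.437] w 0.06574962410032203
```

```bash
python3 -m inch '[{"x":-0.1,"y":-0.1,"z":0.6,"yaw":0.2},{"x":0,"y":-0.03,"z":0.6,"yaw":0},{"x":0,"y":0,"z":0.55,"yaw":0},{"x":0,"y":0,"z":0.1,"yaw":0}]' - 50 >/dev/null;python3 st.py;python3 -m inch '[{"x":0,"y":0,"z":0.2,"yaw":0},{"x":0,"y":0,"z":0.1,"yaw":0},{"x":0,"y":0,"z":0.1,"yaw":0},{"x":0,"y":0,"z":0.1,"yaw":0},{"x":0,"y":0,"z":0.1,"yaw":0}]' -1 50 >/dev/null;python3 st.py
```

```text
t 27.05 q [  46.908   15.211  -31.027    3.924  -38.518 -132.133] p [0.508 0.24  0.088] rpy [ 178.54     5.658 -172.338]
tilt 5.843057988647769 zdir radial 0.1016533730597867 tang -0.0055345196327886426 F [-0.749 -0.876 -0.81 ] w 0.06564291368652966
t 27.4667 q [  46.775   16.402  -31.703    4.138  -36.502 -131.797] p [0.51  0.241 0.075] rpy [ 178.515    5.804 -171.886]
tilt 5.990292790342068 zdir radial 0.10423985980581073 tang -0.00500543342220669 F [-0.523 -0.243  0.473] w 0.03808431295196306
```

```bash
python3 -m inch '[{"x":0,"y":0,"z":-0.3,"yaw":0},{"x":0,"y":0,"z":-0.25,"yaw":0},{"x":0,"y":0,"z":0,"yaw":0},{"x":0,"y":0,"z":0,"yaw":0},{"x":0,"y":0,"z":0,"yaw":0}]' - 50 >/dev/null;python3 st.py
```

```text
t 27.8833 q [  46.87    14.98   -30.897    3.98   -38.656 -131.603] p [0.509 0.24  0.091] rpy [ 178.488    5.874 -171.821]
tilt 6.064707723416355 zdir radial 0.10554135238331605 tang -0.004824696160360117 F [ 0.158 -0.429 -3.927] w 0.013702768073935095
```

```bash
python3 - <<'E'
from plant import r;import numpy as np
from scipy.spatial.transform import Rotation as R
M=R.from_euler('xyz',r.get_state()['eef_rot'],degrees=True).as_matrix()
np.save('rel.npy',M.T@R.from_euler('z',7,degrees=True).as_matrix())
E
cat >> st.py <<'E'
import os
if os.path.exists('rel.npy'):
    T=M@np.load('rel.npy');n=T[:,2];dn=T.T@np.array([0,0,-1.]);
    print('tote tilt',np.degrees(np.arccos(n[2])),'downhill az in tote',np.degrees(np.arctan2(dn[1],dn[0])))
E
python3 -m inch '[{"x":0,"y":0,"z":-0.4,"yaw":0},{"x":0,"y":0,"z":-0.5,"yaw":0},{"x":0,"y":0,"z":-0.6,"yaw":0},{"x":0,"y":0,"z":-0.7,"yaw":0},{"x":0,"y":0,"z":-0.7,"yaw":0}]'; python3 st.py
```

```text
time_s: 28.3
tcp_pos: [0.4964, 0.2331, 0.1605]
eef_rot: [178.9, 5.0, -171.9]
contact_force: [1.1, 0.2, -4.6]
gripper_width: 0.0138
t 28.3 q [  47.268    9.464  -26.844    3.094  -49.129 -131.089] p [0.496 0.233 0.16 ] rpy [ 178.907    5.046 -171.938]
tilt 5.163082162330578 zdir radial 0.08966838793927778 tang -0.007611692838097293 F [ 1.139  0.232 -4.646] w 0.013811470040912145
tote tilt 0.9267522014063921 downhill az in tote 27.964584416871713
```

Lifted cleanly: the force reads −4.6 N, which is about the tote's weight. Next I'll go up and rotate.

```bash
for i in 1 2 3 4; do python3 -m inch '[{"x":0,"y":0,"z":-0.8,"yaw":-1},{"x":0,"y":0,"z":-0.8,"yaw":-1},{"x":0,"y":0,"z":-0.8,"yaw":-1},{"x":0,"y":0,"z":-0.8,"yaw":-1},{"x":0,"y":0,"z":-0.8,"yaw":-1}]'>/dev/null; done; python3 st.py
```

```text
t 29.9667 q [  49.084   -0.757   16.087    1.283 -104.032  -46.807] p [0.447 0.211 0.572] rpy [-177.176    1.211  -88.034]
tilt 3.07233201632252 zdir radial 0.053596533233797206 tang -9.414773885718306e-05 F [ 0.194  0.233 -4.783] w 0.013423316615289477
tote tilt 6.360392404307321 downhill az in tote 44.19992701030887
```

```bash
for i in 1 2; do python3 -m inch '[{"x":0,"y":0,"z":-0.7,"yaw":-1},{"x":0,"y":0,"z":-0.7,"yaw":-1},{"x":0,"y":0,"z":-0.7,"yaw":-1},{"x":0,"y":0,"z":-0.6,"yaw":-1},{"x":0,"y":0,"z":-0.5,"yaw":-1}]'>/dev/null; done; python3 st.py
python3 - <<'E'
import numpy as np
from plant import r
from scipy.spatial.transform import Rotation as R
s=r.get_state();M=R.from_euler('xyz',s['eef_rot'],degrees=True);az=np.arctan2(s['tcp_pos'][1],s['tcp_pos'][0]);rel=np.load('rel.npy')
ax=np.array([np.sin(az),-np.cos(az),0]) # down->out
for y in (0,10,20,30,40):
  for l in(0,20,26):
    T=R.from_rotvec(ax*np.radians(l)).as_matrix()@(M*R.from_euler('z',-y,degrees=True)).as_matrix()@rel
    dn=-T[2];print(y,l,np.degrees(np.arccos(T[2,2])).round(1),np.degrees(np.arctan2(dn[1],dn[0])).round(1))
E
```

```text
t 30.8 q [  49.532    7.251   49.023    1.019 -129.468   -4.514] p [0.431 0.203 0.74 ] rpy [-177.639   -0.576  -45.657]
tilt 2.430421744709963 zdir radial 0.04221110976029038 tang 0.004062396345304621 F [ 0.656 -0.114 -4.595] w 0.013933809907790308
tote tilt 7.520278150231929 downhill az in tote 32.25034798278743
0 0 7.5 32.3
0 20 26.2 62.1
0 26 32.1 64.2
10 0 7.8 29.9
10 20 26.9 53.7
10 26 32.8 55.4
20 0 8.0 27.3
20 20 27.5 45.4
20 26 33.5 46.8
30 0 8.2 24.7
30 20 28.0 37.3
30 26 33.9 38.3
40 0 8.4 21.9
40 20 28.3 29.2
40 26 34.3 29.8
```

```bash
python3 -m inch '[{"x":0.2,"y":-0.4,"z":-0.5,"yaw":-1},{"x":0.25,"y":-0.4,"z":-0.5,"yaw":-1},{"x":0.3,"y":-0.4,"z":-0.5,"yaw":-1},{"x":0.35,"y":-0.4,"z":-0.4,"yaw":-1},{"x":0.35,"y":-0.4,"z":-0.3,"yaw":-1}]'>/dev/null; python3 st.py;  python3 -m inch '[{"x":0.35,"y":-0.4,"z":-0.4,"yaw":0},{"x":0.45,"y":-0.5,"z":-0.5,"yaw":0},{"x":0.5,"y":-0.6,"z":-0.5,"yaw":0},{"x":0.5,"y":-0.6,"z":-0.5,"yaw":0},{"x":0.5,"y":-0.6,"z":-0.5,"yaw":0}]'>/dev/null; python3 st.py
```

```text
t 31.2167 q [  46.491   18.805   71.639    1.692 -140.977   20.449] p [0.475 0.212 0.774] rpy [-178.606   -1.61   -24.411]
tilt 2.1299765619571502 zdir radial 0.0368407538918405 tang -0.004910264404300955 F [-0.88  -1.999 -3.282] w 0.01351029685946228
tote tilt 8.027286354417285 downhill az in tote 22.45956148374031
t 31.6333 q [  46.085   21.024   71.665    4.182 -136.247   22.522] p [0.516 0.234 0.762] rpy [-176.886   -4.16   -24.638]
tilt 5.194709459200031 zdir radial 0.08852010835871098 tang -0.01902090258289944 F [-0.     0.117 -5.08 ] w 0.013879938507870759
tote tilt 11.046074235700619 downhill az in tote 26.005347489533488
```

```bash
for i in 1 2; do python3 -m inch '[{"x":0.35,"y":-0.8,"z":-0.6,"yaw":0},{"x":0.35,"y":-0.8,"z":-0.6,"yaw":0},{"x":0.35,"y":-0.8,"z":-0.6,"yaw":0},{"x":0.35,"y":-0.8,"z":-0.6,"yaw":0},{"x":0.35,"y":-0.8,"z":-0.6,"yaw":0}]'>/dev/null; python3 st.py;done
```

```text
t 32.05 q [  49.372   22.73    71.649    7.565 -130.715   21.297] p [0.542 0.284 0.758] rpy [-173.918   -7.689  -25.091]
tilt 9.791956801725696 zdir radial 0.16488482124347265 tang -0.041679696566148824 F [-1.405 -0.059 -5.51 ] w 0.013625433350903307
tote tilt 15.534637405129576 downhill az in tote 30.454224341581362
t 32.4667 q [  52.654   23.977   71.648   10.976 -125.495   20.148] p [0.561 0.331 0.761] rpy [-170.577  -11.273  -25.469]
tilt 14.653503701310276 zdir radial 0.24357691603470324 tang -0.06830504598405043 F [ 0.19   0.243 -4.946] w 0.01360396878580703
tote tilt 20.30833409859752 downhill az in tote 33.59248143620149
```

```bash
python3 -m inch '[{"x":0.35,"y":-0.7,"z":-0.7,"yaw":0.6},{"x":0.35,"y":-0.7,"z":-0.7,"yaw":0.6},{"x":0.35,"y":-0.7,"z":-0.7,"yaw":0.6},{"x":0.35,"y":-0.7,"z":-0.7,"yaw":0.6},{"x":0.35,"y":-0.7,"z":-0.7,"yaw":0.6}]'>/dev/null; python3 st.py; python3 -m inch '[{"x":0.35,"y":-0.7,"z":-0.7,"yaw":0},{"x":0.35,"y":-0.7,"z":-0.7,"yaw":0},{"x":0.35,"y":-0.7,"z":-0.7,"yaw":0},{"x":0.35,"y":-0.7,"z":-0.7,"yaw":0}]'>/dev/null; python3 st.py
```

```text
t 32.8833 q [  55.076   23.794   71.648   14.424 -121.443    7.477] p [0.568 0.353 0.78 ] rpy [-164.032  -11.767  -38.43 ]
tilt 19.743705079797767 zdir radial 0.32511139399024824 tang -0.09176281959199926 F [ 0.065  0.253 -5.425] w 0.013682326976001394
tote tilt 24.7686722684562 downhill az in tote 45.75771543577905
t 33.2167 q [  56.224   23.073   71.653   17.069 -118.436    8.033] p [0.574 0.357 0.802] rpy [-160.264  -14.025  -39.037]
tilt 24.04864837283104 zdir radial 0.3936183157985275 tang -0.10550253806605847 F [ 0.749  0.031 -5.583] w 0.013225621864279145
tote tilt 28.99199971520714 downhill az in tote 47.682081349416826
```

```bash
python3 -m inch '[{"x":0.15,"y":-0.3,"z":-0.3,"yaw":0},{"x":0,"y":0,"z":0,"yaw":0},{"x":0,"y":0,"z":0,"yaw":0},{"x":0,"y":0,"z":0,"yaw":0},{"x":0,"y":0,"z":0,"yaw":0}]'>/dev/null; python3 st.py; python3 -c "
from h import *
a,da=cap('scene');b,db=cap('top')
np.savez('c3.npz',a=a,da=da,b=b,db=db)
im=np.hstack([cv2.resize(a,(400,300)),cv2.resize(b,(400,300))]);cv2.imwrite('pics/c3.png',im[:,:,::-1])"
```

```text
t 33.6333 q [  56.405   22.825   71.702   17.448 -118.106    8.19 ] p [0.573 0.356 0.807] rpy [-159.643  -14.344  -39.085]
tilt 24.72641412909766 zdir radial 0.404598112078024 tang -0.1061293157947659 F [ 1.213  0.624 -4.864] w 0.013915814893758144
tote tilt 29.653619688195842 downhill az in tote 48.016391417696326
```

View pics/c3.png

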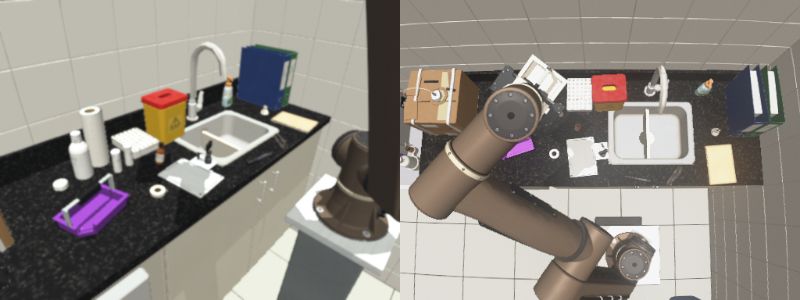

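Run:
```python
from h import *
from scipy.spatial.transform import Rotation as R
M=R.from_euler('xyz',r.get_state()['eef_rot'],degrees=True).as_matrix()
print('down in tool',M.T@[0,0,-1],'-x',M.T@[-1,0,0],'-y',M.T@[0,-1,0])
b=np.load('c3.npz')['b'];x=cv2.resize(b[60:140,110:220],None,fx=6,fy=6,interpolation=cv2.INTER_CUBIC)
cv2.imwrite('pics/c3b.png',x[:,:,::-1])
```

```text
down in tool [-0.24778557  0.33690169  0.90834991] -x [-0.75202521  0.52421505 -0.39957061] -y [ 0.61078671  0.78210986 -0.12346564]
```

View pics/c3b.png

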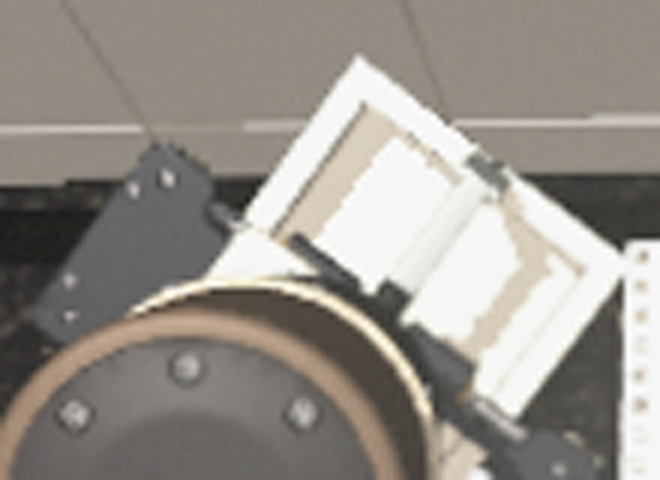

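```bash
python3 -m inch '[{"x":-0.15,"y":0.17,"z":0.3,"yaw":0},{"x":-0.25,"y":0.27,"z":0.5,"yaw":0},{"x":-0.35,"y":0.37,"z":0.65,"yaw":0},{"x":-0.35,"y":0.37,"z":0.65,"yaw":0},{"x":-0.35,"y":0.37,"z":0.65,"yaw":0}]'>/dev/null; for i in 1 2; do python3 -m inch '[{"x":-0.35,"y":0.37,"z":0.65,"yaw":0},{"x":-0.35,"y":0.37,"z":0.65,"yaw":0},{"x":-0.35,"y":0.37,"z":0.65,"yaw":0},{"x":-0.35,"y":0.37,"z":0.65,"yaw":0},{"x":-0.35,"y":0.37,"z":0.65,"yaw":0}]'>/dev/null; done; python3 -m inch '[{"x":-0.35,"y":0.37,"z":0.65,"yaw":0},{"x":-0.25,"y":0.27,"z":0.5,"yaw":0},{"x":-0.1,"y":0.1,"z":0.2,"yaw":0},{"x":0,"y":0,"z":0,"yaw":0},{"x":0,"y":0,"z":0,"yaw":0}]'>/dev/null; python3 st.py; python3 -c "
from h import *
a,da=cap('scene');b,db=cap('top')
np.savez('c4.npz',a=a,da=da,b=b,db=db)
c=cv2.resize(a[0:256,60:400],(797,600),interpolation=cv2.INTER_CUBIC);cv2.imwrite('pics/c4.png',c[:,:,::-1])"
```

```text
t 35.4 q [ 65.062  -3.871 -13.313  19.117 -65.466 -17.326] p [0.485 0.354 0.449] rpy [-160.565  -13.745  -38.946]
tilt 23.649309220195285 zdir radial 0.37921870721284306 tang -0.13078408486228282 F [ 0.438 -0.118 -3.959] w 0.013621188813801931
tote tilt 28.58692185395451 downhill az in tote 47.709398859762764
```

View pics/c4.png

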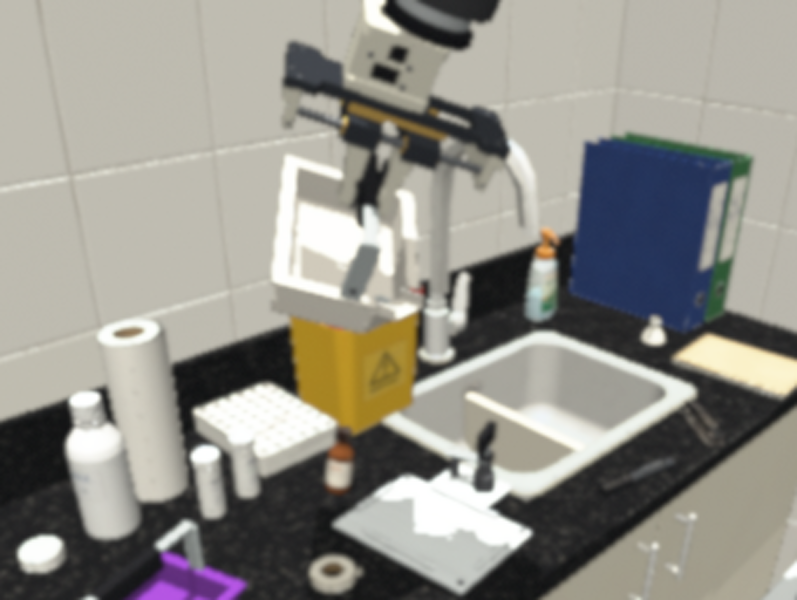

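```bash
python3 -c "
from h import *
c=np.load('c4.npz');a=c['a'];b=c['b']
x=cv2.resize(a[65:145,170:245],(560,597),interpolation=cv2.INTER_CUBIC)
x=np.clip(x.astype(float)*1.0,0,255).astype(np.uint8)
cv2.imwrite('pics/c5.png',x[:,:,::-1])"
```

```text
(no output)
```

View pics/c5.png

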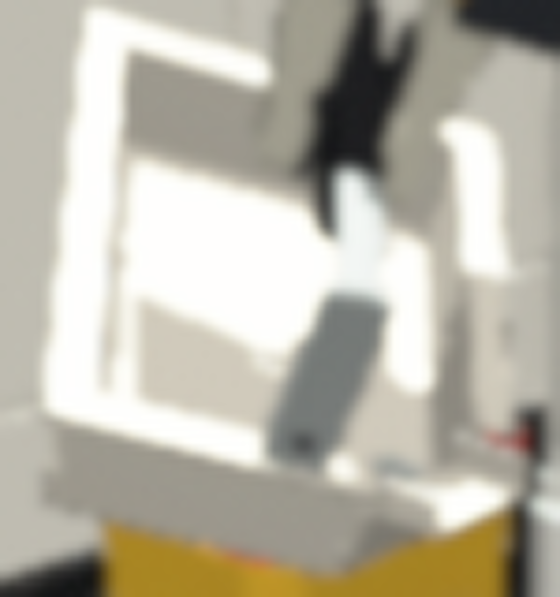

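```bash
python3 -m inch '[{"x":-0.25,"y":0.25,"z":0.35,"yaw":0},{"x":-0.47,"y":0.47,"z":0.63,"yaw":0},{"x":-0.47,"y":0.47,"z":0.63,"yaw":0},{"x":-0.47,"y":0.47,"z":0.63,"yaw":0},{"x":-0.47,"y":0.47,"z":0.63,"yaw":0}]'>/dev/null; python3 -m inch '[{"x":-0.47,"y":0.47,"z":0.63,"yaw":0},{"x":-0.35,"y":0.35,"z":0.5,"yaw":0},{"x":-0.15,"y":0.15,"z":0.2,"yaw":0},{"x":0,"y":0,"z":0,"yaw":0},{"x":0,"y":0,"z":0,"yaw":0}]'>/dev/null; python3 st.py; python3 -c "
from h import *
a,da=cap('scene')
np.savez('c6.npz',a=a,da=da)
c=cv2.resize(a[90:240,150:310],(640,600),interpolation=cv2.INTER_CUBIC);cv2.imwrite('pics/c6.png',c[:,:,::-1])"
```

```text
t 36.3333 q [ 71.59   -6.009 -34.23   26.086 -49.216 -33.442] p [0.431 0.361 0.319] rpy [-159.136  -13.636  -39.333]
tilt 24.756864905444584 zdir radial 0.3907959778162939 tang -0.15048454098320702 F [-0.595 -0.356 -4.224] w 0.013702750442825115
tote tilt 29.564634592192753 downhill az in tote 49.75083404016387
```

View pics/c6.png

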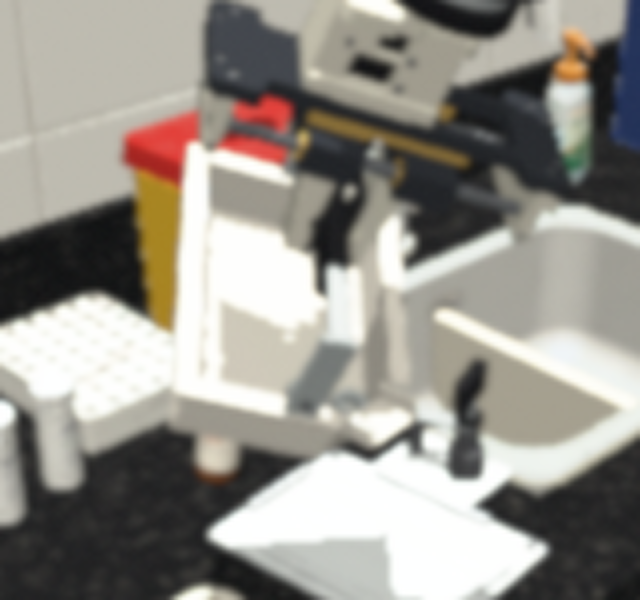

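```bash
python3 -c "
from h import *
c=np.load('c6.npz');a=c['a']
x=a[160:208,195:259].astype(float);x=255*(x/255)**1.8
x=cv2.resize(x.astype(np.uint8),(768,576),interpolation=cv2.INTER_CUBIC);cv2.imwrite('pics/c7.png',x[:,:,::-1])"
```

```text
(no output)
```

View pics/c7.png

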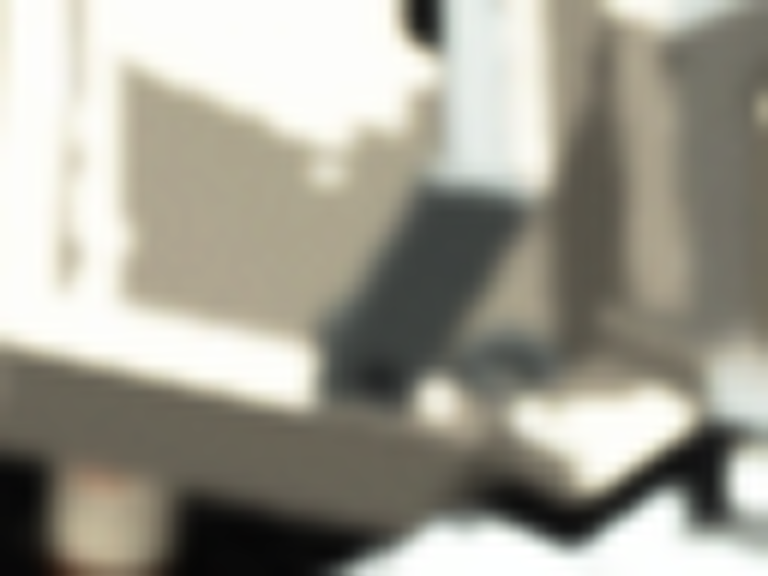

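Run:
```python
from h import *
from scipy.spatial.transform import Rotation as R
s=r.get_state();M=R.from_euler('xyz',s['eef_rot'],degrees=True).as_matrix();T=M@np.load('rel.npy')
g=s['tcp_pos']-.008*M[:,2];o=g-T@np.array([0.003,0,.09])
c=np.load('c6.npz');d=c['da'];G={}
P=np.array([[*(T.T@(atdepth('scene',u,v,d[v,u])-o)*1000),*c['a'][v,u],u,v] for v in range(120,215) for u in range(185,262) if d[v,u]>0])
I=P[(abs(P[:,0])<90)&(abs(P[:,1])<60)&(P[:,2]>-8)&(P[:,2]<45)]
print(len(I),'floor z',np.median(I[(I[:,0]<30)&(I[:,0]>-60)&(abs(I[:,1])<35),2]))
for x0 in range(20,95,8):print(x0,[ (lambda q:'%d:%.0f/%.0f'%(len(q),np.median(q[:,2]),np.median(q[:,4])) if len(q) else '-')(I[(I[:,0]>=x0)&(I[:,0]<x0+8)&(I[:,1]>=y)&(I[:,1]<y+10)]) for y in range(-60,60,10)])
```

```text
2156 floor z 1.8125462116979127
20 ['12:37/254', '-', '13:1/245', '11:1/203', '11:2/201', '12:1/201', '11:2/200', '10:3/200', '4:2/190', '-', '2:1/170', '29:21/157']
28 ['11:37/254', '-', '8:1/252', '10:1/216', '14:1/200', '11:2/200', '8:2/200', '10:3/200', '-', '-', '5:4/179', '28:15/154']
36 ['11:38/254', '2:1/245', '11:1/250', '12:2/222', '11:1/200', '10:1/201', '12:3/200', '6:3/196', '-', '1:5/156', '3:3/172', '24:23/146']
44 ['14:37/254', '1:2/243', '12:2/246', '11:1/209', '11:2/202', '12:2/202', '12:2/201', '2:8/177', '-', '4:3/150', '14:12/157', '21:24/148']
52 ['16:38/254', '-', '10:1/252', '8:1/236', '9:2/233', '7:3/236', '8:3/222', '1:12/170', '-', '7:12/152', '3:13/149', '21:23/163']
60 ['12:37/254', '-', '-', '-', '-', '-', '-', '-', '-', '3:13/187', '6:13/175', '15:31/166']
68 ['14:38/253', '-', '-', '-', '-', '-', '-', '-', '-', '-', '6:27/202', '11:29/207']
76 ['17:37/254', '-', '-', '-', '-', '-', '-', '-', '-', '-', '11:27/242', '10:32/254']
84 ['10:37/254', '-', '1:38/249', '-', '1:38/251', '-', '-', '-', '3:40/221', '13:17/145', '1:34/251', '8:35/254']
92 ['-', '-', '-', '-', '-', '-', '-', '-', '-', '-', '-', '-']
```

```bash
python3 -m inch '[{"x":-0.4,"y":0.08,"z":0.04,"yaw":0},{"x":-0.75,"y":0.13,"z":0.07,"yaw":0},{"x":-0.75,"y":0.13,"z":0.07,"yaw":0},{"x":-0.75,"y":0.13,"z":0.07,"yaw":0},{"x":-0.75,"y":0.13,"z":0.07,"yaw":0}]'>/dev/null; python3 -m inch '[{"x":-0.75,"y":0.13,"z":0.07,"yaw":0},{"x":-0.5,"y":0.1,"z":0.05,"yaw":0},{"x":-0.2,"y":0,"z":0,"yaw":0},{"x":0,"y":0,"z":0,"yaw":0},{"x":0,"y":0,"z":0,"yaw":0}]'>/dev/null; python3 st.py
python3 - <<'E'
from h import *
from scipy.spatial.transform import Rotation as R
s=r.get_state();M=R.from_euler('xyz',s['eef_rot'],degrees=True).as_matrix();T=M@np.load('rel.npy')
g=s['tcp_pos']-.008*M[:,2];o=g-T@np.array([0.003,0,.09])
a,d=cap('scene');np.savez('c8.npz',a=a,d=d)
P=[]
for v in range(60,300):
  for u in range(120,360):
    if d[v,u]>0:
      q=T.T@(atdepth('scene',u,v,d[v,u])-o)*1000
      if abs(q[0])<92 and abs(q[1])<62 and -8<q[2]<45:P.append([*q,*a[v,u],u,v])
I=np.array(P);print(len(I))
for x0 in range(20,95,6):print(x0,[ (lambda q:'%d:%.0f/%.0f'%(len(q),np.median(q[:,2]),np.median(q[:,4])) if len(q) else '-')(I[(I[:,0]>=x0)&(I[:,0]<x0+6)&(I[:,1]>=y)&(I[:,1]<y+10)]) for y in range(-60,60,10)])
k=I[(I[:,0]>20)&(I[:,1]>-60)][:,6:];u0,v0=k.min(0).astype(int)-3;u1,v1=k.max(0).astype(int)+4;print(u0,u1,v0,v1)
x=a[v0:v1,u0:u1].astype(float);x=255*(x/255)**1.5;f=min(780/(u1-u0),590/(v1-v0))
cv2.imwrite('pics/c8.png',cv2.resize(x.astype(np.uint8),None,fx=f,fy=f,interpolation=cv2.INTER_CUBIC)[:,:,::-1])
E
```

```text
t 37.2167 q [ 86.504  -5.002 -39.22   31.554 -48.882 -53.36 ] p [0.335 0.435 0.29 ] rpy [-157.615  -13.082  -39.828]
tilt 25.75627916437262 zdir radial 0.3725372372344601 tang -0.22370619950386283 F [ 0.02   0.6   -5.009] w 0.013972255666755005
tote tilt 30.377877540466073 downhill az in tote 52.46253826062746
3014
20 ['13:37/253', '-', '12:2/248', '11:2/244', '13:2/199', '11:2/199', '14:2/199', '9:3/199', '10:3/199', '5:4/197', '-', '20:27/142']
26 ['10:38/254', '-', '12:2/252', '9:2/224', '10:2/199', '12:2/199', '10:3/199', '10:3/199', '9:3/197', '2:3/185', '-', '24:22/143']
32 ['12:37/253', '-', '11:1/239', '13:2/239', '11:2/199', '14:2/199', '9:2/199', '12:3/199', '5:3/190', '-', '-', '25:25/140']
38 ['13:37/254', '1:1/247', '9:2/233', '13:2/248', '13:2/199', '10:1/199', '11:3/199', '13:3/199', '3:13/175', '-', '-', '22:29/143']
44 ['12:37/254', '-', '15:1/246', '14:2/245', '10:2/199', '10:3/199', '12:3/199', '14:4/193', '2:13/158', '-', '9:10/139', '38:15/146']
50 ['14:38/254', '-', '11:2/248', '12:2/248', '12:2/199', '11:3/199', '11:3/199', '14:2/195', '-', '-', '2:14/150', '21:26/155']
56 ['17:38/251', '-', '14:2/247', '13:2/252', '13:2/207', '11:2/206', '13:3/208', '4:3/205', '-', '4:12/144', '10:13/152', '19:31/161']
62 ['16:38/254', '-', '5:2/251', '4:2/248', '3:2/244', '4:3/242', '3:3/241', '-', '-', '5:9/149', '11:12/163', '10:29/184']
68 ['13:38/254', '-', '-', '-', '-', '-', '-', '-', '-', '-', '9:27/198', '12:30/208']
74 ['14:38/254', '-', '-', '-', '-', '-', '-', '-', '-', '1:26/185', '10:28/252', '11:32/254']
80 ['14:38/254', '-', '-', '-', '-', '-', '-', '-', '-', '2:15/124', '13:30/253', '10:34/254']
86 ['21:38/253', '5:38/254', '3:40/252', '5:38/253', '7:39/253', '6:40/244', '4:11/152', '4:28/188', '21:19/152', '17:18/142', '2:33/252', '12:35/254']
92 ['-', '-', '-', '-', '-', '-', '-', '-', '-', '-', '-', '-']
189 259 197 254
```

View pics/c8.png

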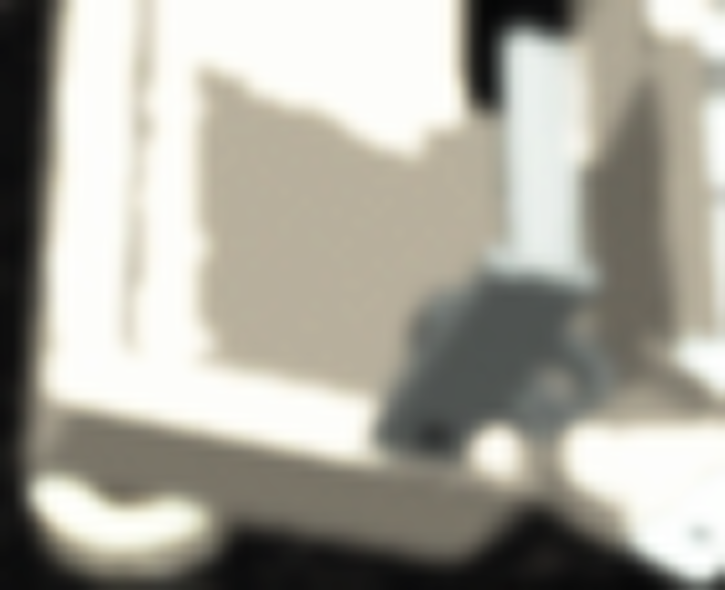

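```bash
python3 -m inch '[{"x":0,"y":0,"z":0,"yaw":0},{"x":0,"y":0,"z":0,"yaw":0},{"x":0,"y":0,"z":0,"yaw":0}]'>/dev/null; python3 st.py; python3 -c "
from plant import r;print(r.close_job())"
```

```text
t 37.5167 q [ 86.281  -5.064 -39.078  31.532 -48.914 -53.242] p [0.337 0.434 0.291] rpy [-157.5    -13.015  -39.999]
tilt 25.82261478297281 zdir radial 0.37444982137017147 tang -0.2225373307543641 F [-0.388  0.241 -5.104] w 0.013866447199057295
tote tilt 30.427060558116377 downhill az in tote 52.70190756917357
the job is handed in; nothing more can be done
None
```

I handed the job in at 37.5 s with the tote held up in the air and tilted about 30°. I could see only two of the four nuts in the cut-off corner.

**What I did:** I gripped the knob and turned it about 69° clockwise, past the detent. Released, it stands turned with its tongue off the rim. I then lifted the tote by its handle and tilted it towards the cut-off corner. The moves only shift the tool and turn it about its own axis. To get the tilt, I drove the arm against its reach limit so the tool leaned.

**Last checks:**
- **Grip and tilt:** The handle was held at 13.9 mm and the arm was steady. The tote's tilt worked out at about 30.4°, and the downhill direction pointed towards the corner (52.7° in the tote's frame; the corner wall faces 45°).
- **Nuts:** The two visible nuts lie by the diagonal wall. The rest of the floor I could see, and the other end of the wall they slid along, were empty. The other two must be behind the handle post in that corner, but I inferred this and did not see them.
- **Spills and bystanders:** The wrist force of 4 to 5 N fits a full load but is too noisy to rule out one missing nut. I saw no nuts outside the tote, and in the pictures after the lift nothing else looked moved.

**Doubtful points:**
- **Joint 3 limit:** While I was testing the limits early on, joint 3 read −58.295° once, against its limit of −58.28°. That may be reading noise.
- **Force at the limit:** At the same moment the wrist force briefly reached about 64 N, against the 120 N allowed.

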